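# Set the telescopic riser leg one hole shorter and pack it

## Task

The loose telescopic leg must be set one hole shorter, like the leg already packed, or it will not go into the plastic tray. Lay it on the stop board with its foot end to the fence, press its sprung button in and push the outer tube towards the fence until the button snaps out of the next hole. Then pack it in the tray beside the other leg, lying flat on the tray's floor with its button up; do not disturb the bottle, the carton or the label roll, and leave the packed leg lying in the tray.

Things in the scene. Friction and masses are not known exactly. Their poses are not given: they have to be found in the camera images.
- leg: The loose telescopic leg, lying flat, button up: square grey outer tube 145 x 32 x 32 mm, black tail plug to x = -79.5; aluminium inner tube with black rubber foot slides out of its front. Origin: centre of the outer tube's underside; x towards the foot, z up through the top face, which has 19 mm holes at x = 43.5, 3.5, -36.5. Leg 247 long, 207 after one hole, 0.24 kg. Grip from above across the tube.
- leg_foot (a point): Centre of the end face of the leg's rubber foot (32 x 32, 14 long), on the leg's axis, 16 mm above its underside; 167.5 mm ahead of the leg's origin now, 127.5 after one hole.
- leg_ledge (a point): Middle of the rear shoulder of the black plastic sleeve at the front end of the outer tube, level with the tube's top face (leg x = 58.5 mm, z = 32). The sleeve is 14 mm long, 38 wide and rises 10 mm above the top face as a thumb ledge that fingertips can push forward on.
- button_top (a point): Top of the sprung snap button: a steel dome 16 mm wide carried by the inner tube, standing 6 mm out of the top face through a hole (now the front one, 15 mm behind the ledge). About 5 N press it flush; then pushing the outer tube (wall 3 mm) towards the held foot with 5 to 10 N slips it under the wall, where it stays hidden until it springs out at the next hole and locks the tube hard.
- leg_slide (a joint): How far the inner tube has been pushed into the outer tube, m: 0 with the button in the front hole (as now), 0.040 in the next (middle) hole, 0.080 in the last; 1.5 mm of play in each hole. The free tube rubs with about 2 N, and stays where it is left.
- leg_button (a joint): How far the button is pressed in, m: 0 fully out (locked in a hole), 0.006 flush with the top face, 0.009 when held down under the tube's wall.
- stop_board: Stop board, fixed to the table: lacquered, slippery plywood base 290 x 130 mm, 12 thick, with a wooden fence across its far (+x) end, 22 thick, standing 40 above the base. Origin: centre of its underside; x towards the fence.
- fence_face (a point): Foot of the fence's inner face at its middle, on the base's top face: 123 mm ahead of the board's origin, 12 above the table. The leg is pushed against this face along the board's +x.
- tray: Loose open plastic tray (punched sides), 171 x 257 mm, 52 high, standing upright on the table. Origin: centre of its underside; y along its long side. The floor is 2 thick, flat over x = -70 to +70 and y = -113 to +113; the walls rise 45 and lean outwards.
- packed_leg: A second, rigid leg of the same make, already set one hole shorter (207 mm long), lying in the tray along its long side, near x = -43 of the tray; it covers x = -64 to -21. Frame as for the loose leg. The free strip on the tray's +x side is for the loose leg.
- bottle: Bystander: small capped bottle, 27 mm in diameter, 74 high, standing beyond the stop board. Origin: centre of its underside.
- carton: Bystander: slim carton, 34 x 34 x 117 mm high, standing beyond the stop board. Origin: centre of its underside.
- label_roll: Bystander: roll of labels, 68 mm in diameter, 26 high, lying flat. Origin: centre of its underside.

How it is judged:
On the way, in this order (a step that is already met when the one before it is completed fails the run):
1. the leg, still at its old length, lies on the stop board with its foot within 50 mm of the fence (z of leg in the frame of stop_board between 0.006 and 0.02 m and y of leg in the frame of stop_board between -0.05 and 0.05 m and y of leg_foot in the frame of stop_board between -0.05 and 0.05 m and x of leg_foot in the frame of stop_board between 0.073 and 0.128 m and angle between leg's own z axis and vertical below 0.12 rad and value of joint leg_slide below 0.006 m), for 0.2 s.
2. on the stop board the leg is pushed together until its button stands out of the next hole (z of leg in the frame of stop_board between 0.006 and 0.02 m and y of leg in the frame of stop_board between -0.05 and 0.05 m and y of leg_foot in the frame of stop_board between -0.05 and 0.05 m and x of leg_foot in the frame of stop_board between 0.073 and 0.128 m and angle between leg's own z axis and vertical below 0.12 rad and value of joint leg_slide between 0.0365 and 0.0435 m and value of joint leg_button below 0.002 m), for 0.2 s.
At the end, for the whole second after the job is handed in: Button fully out (within 2 mm) in the next hole (slide 36.5 to 43.5 mm); leg button up and flat (under 0.1 rad) on the tray floor (within 6 mm), wholly in the tray beside the packed leg, which also still lies flat on the floor; tray upright, all at rest (value of joint leg_slide between 0.0365 and 0.0435 m and value of joint leg_button below 0.002 m and z of leg in the frame of tray between -0.002 and 0.008 m and z of leg_foot in the frame of tray between 0.01 and 0.026 m and angle between each of leg, packed_leg's own z axis and vertical below 0.1 rad and x of leg in the frame of tray between -0.07 and 0.07 m and x of leg_foot in the frame of tray between -0.07 and 0.07 m and y of leg in the frame of tray between -0.115 and 0.115 m and y of leg_foot in the frame of tray between -0.118 and 0.118 m and z of packed_leg in the frame of tray between -0.002 and 0.008 m and x of packed_leg in the frame of tray between -0.07 and 0.07 m and angle between tray's own z axis and vertical below 0.06 rad and linear speed of each of leg, tray below 0.02 m/s); the robot touches nothing.
It fails at once if the bottle is moved by more than 30 mm (distance of bottle from where it was at the start of the episode above 0.03 m).
It fails at once if the carton is moved by more than 30 mm (distance of carton from where it was at the start of the episode above 0.03 m).
It fails at once if the label roll is moved by more than 30 mm (distance of label_roll from where it was at the start of the episode above 0.03 m).
It also fails if it takes over 67 s, if anything falls off the work surface, if the arm or the gripper's body presses on something with over 40 N, if the wrist force passes 120 N, or if a joint passes its speed limit or range.

## Robot

A 7-joint arm with a two-finger parallel gripper is mounted at the origin on a cart in front of the work surface, level with it; the furniture and walls round the work are solid. World frame = base frame: x ahead of the robot, y to its left, z up, the work surface at z = 0. Lengths are in m, angles in rad, forces in N, time in s.
With the tool pointing down it reaches from about 0.4 to 0.85 m from the base axis. Payload 4.4 kg.
Tool frame: the origin (TCP) lies on the mounting face of the last link; the fingertips stand 199 mm ahead of it and the grasp point (between the pads) lies 180 mm ahead of it; z points along the fingers, x is the direction in which the jaws open and shut, and the axes are right-handed (so a half turn about z gives the same grasp; the last joint's range is limited). The gripper opens to 94 mm and grips with 3 to 60 N. Pads are 16 mm wide; open, the fingers measure 119 mm over their backs; the gripper's body (75 mm by 177 mm) begins 78 mm behind the grasp point.
Start: joints at [1.227, 0.628, 0.038, 1.517, -0.027, 0.996, -0.02], TCP at [0.178, -0.625, 0.405] pointing down, gripper open.
Joint ranges: [-3.06, 3.06], [-0.37, 2.12], [-1.25, 1.32], [0.18, 2.47], [-1.1, 4.24], [0.23, 1.98], [-2.94, 2.94]. Speed limits (rad/s): [2.57, 2.57, 3.14, 3.14, 3.14, 3.14, 3.14].

## Interface

Orientations are given as a unit quaternion [w, x, y, z].
In Python, from cell import arm gives the robot as it stands. Calls block until the motion is done:
- arm.move_to(position, orientation): joint-space move of the TCP to a pose.
- arm.move_linear(position, rotation=None, v=0.15): straight line of the TCP; rotation=None keeps the orientation; v is the mean speed in m/s.
- arm.set_joints(angles): joint-space move.
- arm.set_gripper(opening, effort=None): finger opening in m; effort is the grip in N (None keeps the last); returns when the fingers have stopped.
- arm.pause(seconds).
- arm.ik(position, orientation): joint angles nearest the present ones, or None.
- arm.read_state(): the state.
- arm.snapshot(name): name is "scene" or "side" or "wrist"; returns the picture (480x640x3 uint8, red, green, blue); there is no depth.
- arm.camera_model(name): a dict with "intrinsics" (3x3 intrinsics, pixels), "R" (3x3) and "t" (3): a world point X has camera coordinates R X + t. Camera axes: x right, y down, z forward; pixel columns grow to the right and rows downward; lengths in m; the calibration is good to about 2 mm. A picture is of the moment at which its call begins: read the wrist's pose just before it. camera_model takes no time and is no camera call; for the wrist camera it gives the pose at the moment of the call.
A pose or a line that the arm cannot do raises arm.Unreachable and nothing moves.
- arm.close_job(): hands the job in, once; it reports no verdict.
The state is a dict: "t": time; "joint_positions": joint angles; "qvel": joint speeds; "joint_efforts": joint torques, N m; "tool_pos": TCP position; "tcp_rot": TCP orientation; "contact_force": force on the tool from outside, world axes, zero at the start; "torque": the same for the moment, N m; "grip_width": finger opening in m.
Only numpy, scipy, OpenCV 4.12 (cv2) and the standard library are available. Lean on these libraries where they do the work, as an engineer would, in place of code of your own. Each camera call takes 0.05 s, during which the arm holds its last target.

## Working session

There is one attempt and no reset: what is moved stays moved. The work goes in short steps, each a Python script; the robot and the scene stay as the last script left them, time stands still between calls to the robot, and variables do not carry over. Pictures are saved under pics/ and viewed, and the job is handed in when it is done.

```bash
ls; mkdir -p pics; python3 - <<'E'
from cell import arm
import cv2, numpy as np
for n in ["scene","side","wrist"]:
    m=arm.camera_model(n); im=arm.snapshot(n)
    cv2.imwrite(f"pics/{n}0.png",im[:,:,::-1])
    print(n,np.round(np.array(m["intrinsics"]),1).tolist(),np.round(m["R"],4).tolist(),np.round(m["t"],4).tolist())
s=arm.read_state(); print(s)
E
```

```text
pics
scene [[602.6, 0.0, 317.5], [0.0, 602.6, 229.3], [0.0, 0.0, 1.0]] [[0.8974, -0.4411, -0.0014], [-0.3059, -0.6202, -0.7224], [0.3178, 0.6487, -0.6915]] [-0.5761, 0.2299, 1.5215]
side [[491.8, 0.0, 331.9], [0.0, 491.8, 241.1], [0.0, 0.0, 1.0]] [[-0.819, -0.5737, -0.0122], [-0.3065, 0.4553, -0.8359], [0.4851, -0.6809, -0.5487]] [0.5459, 0.2223, 0.7953]
wrist [[330.8, 0.0, 323.3], [0.0, 330.8, 242.6], [0.0, 0.0, 1.0]] [[0.2732, -0.962, -0.0015], [-0.9279, -0.264, 0.2633], [-0.2537, -0.0706, -0.9647]] [-0.6487, -0.0261, 0.3896]
{'t': 0.15, 'joint_positions': array([ 1.22715861,  0.62909328,  0.03849436,  1.51810294, -0.02700596,
        0.9963122 , -0.02001094]), 'qvel': array([ 1.65362122e-04, -2.72602526e-03,  6.11793548e-04, -3.83838768e-03,
        8.40818342e-04,  7.87527712e-07,  2.00585209e-03]), 'joint_efforts': array([ 5.48989174e-04, -5.50099862e+01,  1.14472467e+00, -1.86819381e+01,
       -5.20794187e-02,  2.09023239e-02,  9.90092394e-05]), 'tool_pos': array([ 0.1782341 , -0.62486454,  0.4040035 ]), 'tcp_rot': array([-4.10474944e-04,  7.98194115e-01, -6.02399923e-01, -5.64968309e-04]), 'contact_force': array([-0.24779968,  0.22885542,  0.17615209]), 'torque': array([ 0.02078007,  0.01844972, -0.0094358 ]), 'grip_width': 0.09380586015852085}
```

View pics/scene0.png

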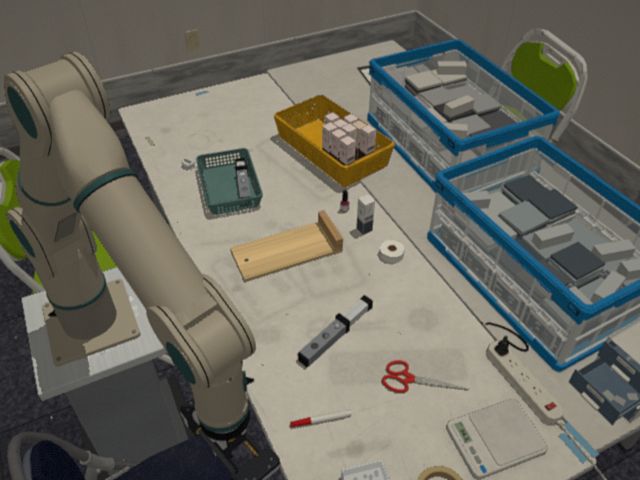

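View pics/side0.png

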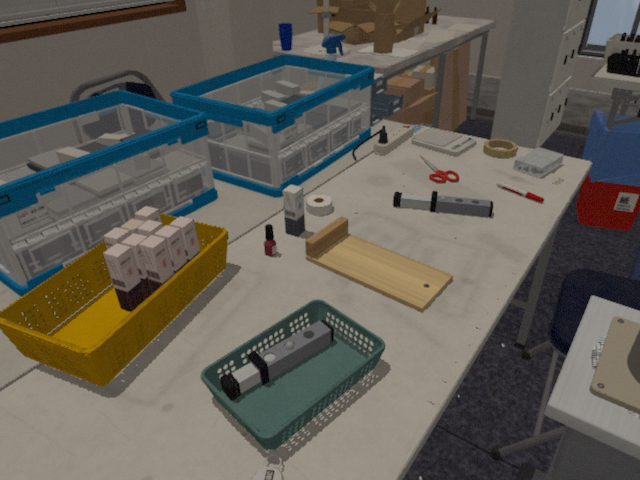

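View pics/wrist0.png

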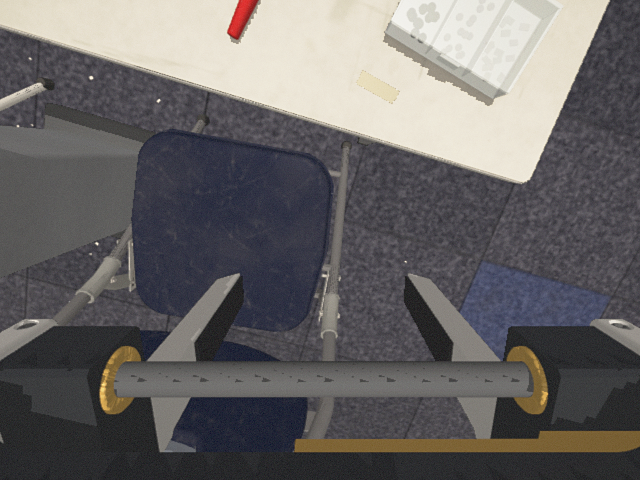

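The scene view shows the leg from tail (303,357) to foot (367,303), the board with its fence near (330,232), and the tray near (228,180). I'll enlarge crops to pick points.

```bash
python3 - <<'E'
import cv2, numpy as np
a=cv2.imread("pics/scene0.png"); b=cv2.imread("pics/side0.png")
def c(im,x,y,w,h,s,n): cv2.imwrite(n,cv2.resize(im[y:y+h,x:x+w],None,fx=s,fy=s,interpolation=cv2.INTER_CUBIC))
c(a,285,285,100,90,6,"pics/c1.png"); c(a,220,200,130,85,6,"pics/c2.png"); c(a,185,140,90,80,7,"pics/c3.png")
c(b,380,180,120,45,6,"pics/c4.png"); c(b,200,290,190,155,4,"pics/c5.png"); c(b,295,210,165,105,4,"pics/c6.png")
E
```

```text
(no output)
```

View pics/c1.png

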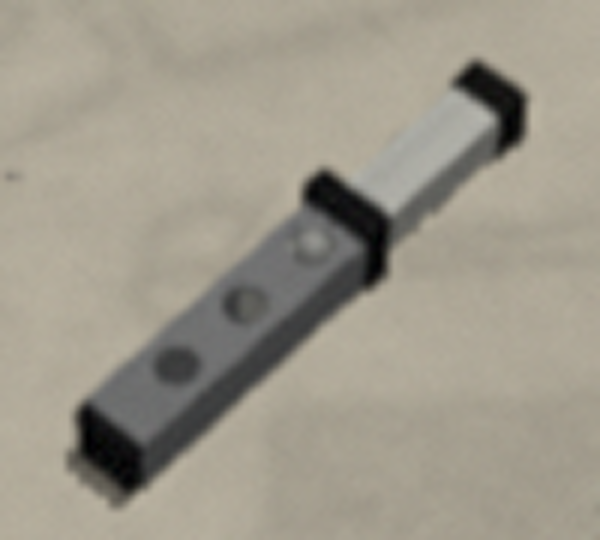

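View pics/c2.png

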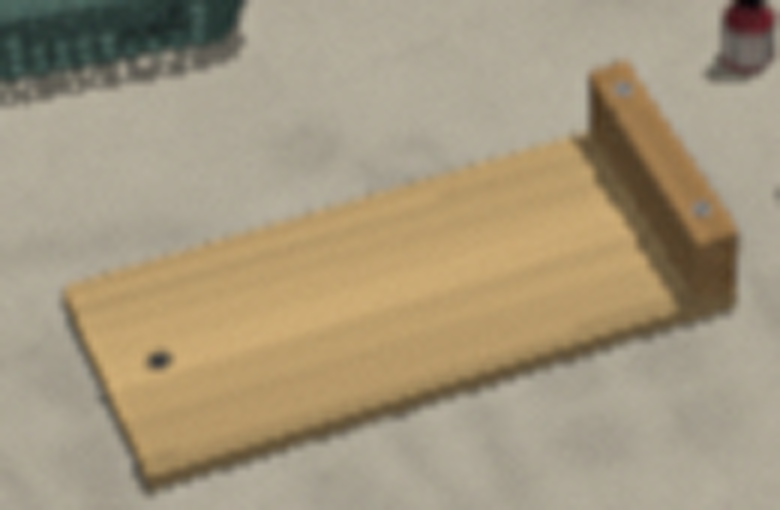

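View pics/c3.png

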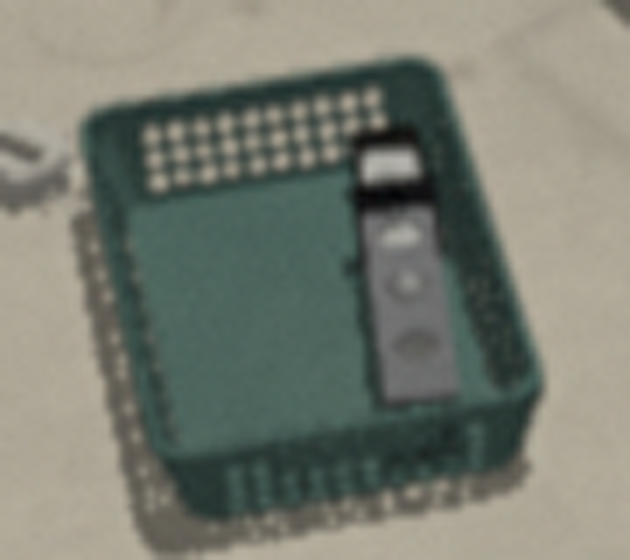

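View pics/c5.png

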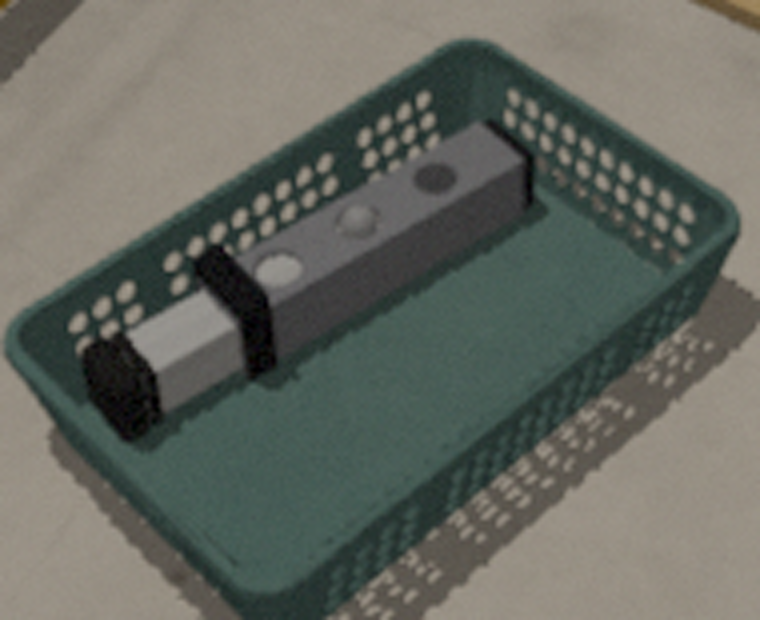

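View pics/c6.png

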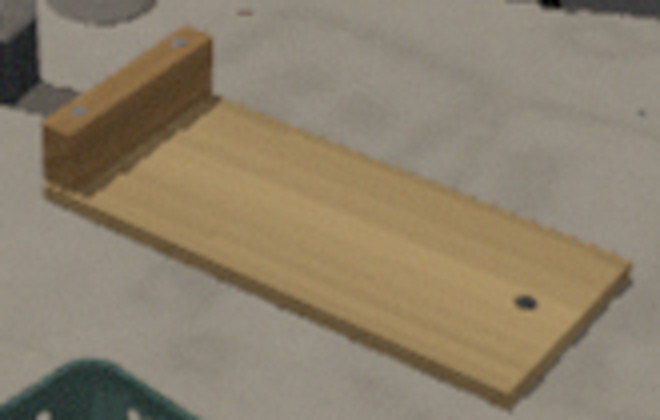

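View pics/c4.png

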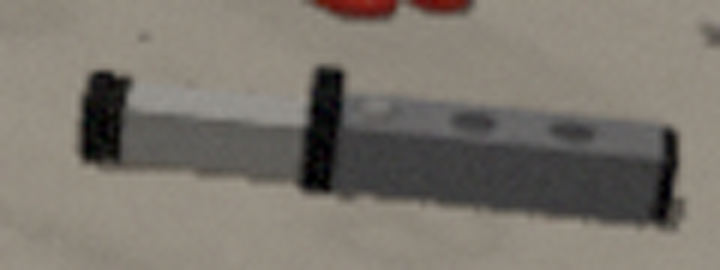

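```bash
cat > h.py <<'E'
from cell import arm
import numpy as np, cv2
from scipy.optimize import least_squares
from scipy.spatial.transform import Rotation as Rot
def proj(m,X):
    p=np.asarray(m["R"])@np.asarray(X).T+np.asarray(m["t"])[:,None]
    p=np.asarray(m["intrinsics"])@(p/p[2]); return p[:2].T
def fit(obs,x0,z0=0.):
    # obs: list of (cameramodel, pts mm, pixels)
    def T(q,P):
        c,s=np.cos(q[2]),np.sin(q[2]); P=np.asarray(P,float)/1000
        return np.c_[q[0]+c*P[:,0]-s*P[:,1], q[1]+s*P[:,0]+c*P[:,1], P[:,2]+z0]
    f=lambda q: np.concatenate([(proj(m,T(q,P))-np.asarray(u)).ravel() for m,P,u in obs])
    r=least_squares(f,x0,loss='soft_l1',f_scale=1.0)
    return r.x, np.round(f(r.x).reshape(-1,2),1)
def quat(yaw):  # tool down, jaw axis (tool x) at yaw
    r=Rot.from_euler('z',yaw)*Rot.from_euler('x',np.pi)
    q=r.as_quat(); return [q[3],q[0],q[1],q[2]]
def snap(name,fn):
    m=arm.camera_model(name); im=arm.snapshot(name); cv2.imwrite("pics/"+fn,im[:,:,::-1]); np.save("pics/"+fn+".npy",m,allow_pickle=True); return m
E
python3 - <<'E'
from h import *
S=arm.camera_model("scene"); D=arm.camera_model("side")
def px(l,ox,oy,s): return [(ox+(x+.5)/s-.5,oy+(y+.5)/s-.5) for x,y in l]
a=lambda l:px(l,285,285,6); b=lambda l:px(l,220,200,6); c=lambda l:px(l,185,140,7)
d=lambda l:px(l,380,180,6); e=lambda l:px(l,200,290,4); g=lambda l:px(l,295,210,4)
def show(n,obs,x0,z0=0):
    for o in (obs,obs[:1],obs[1:]):
        q,r=fit(o,x0,z0); print(n,np.round(q,4)); 
        if o is obs: print(r.tolist())
show("leg",[(S,[(3.5,0,32),(-36.5,0,32),(-72.5,16,32),(-72.5,-16,32),(167.5,16,32),(167.5,-16,32)],a([(246,304),(178,365),(90,402),(148,445),(475,60),(525,98)])),
 (D,[(3.5,0,32),(-36.5,0,32)],d([(475,121),(573,131)]))],[.6,-.2,.3])
show("board",[(S,[(-145,65,12),(-145,-65,12),(123,65,52),(145,65,52),(145,-65,52),(123,-65,52),(123,65,12),(123,-65,12)],b([(66,290),(148,483),(593,72),(630,62),(738,235),(702,245),(580,137),(685,315)])),
 (D,[(-145,-65,12),(-145,65,12),(123,65,12),(123,-65,12),(123,65,52),(123,-65,52),(145,65,52),(145,-65,52)],g([(630,263),(510,402),(80,195),(215,97),(75,135),(212,38),(45,125),(187,28)]))],[.6,.1,.3])
show("tray",[(S,[(85.5,-128.5,52),(-85.5,-128.5,52),(-85.5,128.5,52),(85.5,128.5,52)],c([(80,105),(440,52),(545,400),(165,500)])),
 (D,[(-85.5,128.5,52),(85.5,128.5,52),(85.5,-128.5,52),(-85.5,-128.5,52)],e([(475,28),(755,210),(265,630),(-5,335)]))],[.5,.4,3.])
show("packed",[(S,[(43.5,0,32),(-36.5,0,32)],c([(402,236),(415,345)])),
 (D,[(43.5,0,32),(-36.5,0,32)],e([(280,270),(435,178)]))],[.5,.4,1.],.002)
E
```

```text
leg [ 0.4998 -0.3277  0.3722]
[[-0.1, 0.3], [-0.1, 0.4], [-0.8, -0.2], [-0.5, 0.4], [-0.1, -1.2], [1.4, -1.0], [-0.0, -1.0], [-0.1, -1.0]]
leg [ 0.5    -0.328   0.3733]
leg [ 0.4976 -0.3227  0.3686]
board [ 0.5441  0.0053 -0.0512]
[[-1.9, -0.8], [-1.0, -1.1], [-2.0, -0.4], [-1.2, -0.8], [-0.2, -0.7], [-1.5, -0.1], [0.2, -1.1], [1.1, -1.6], [1.4, -1.7], [0.3, -3.4], [-1.0, -0.7], [0.6, -1.7], [-0.4, -1.1], [1.4, -1.7], [-0.8, -1.9], [0.1, -2.0]]
board [ 0.545   0.0013 -0.0512]
board [ 0.5409  0.0112 -0.0548]
tray [0.4953 0.3412 2.9657]
[[-3.0, 0.1], [-2.0, -1.1], [-0.2, -1.7], [-3.3, -5.4], [-0.4, -1.4], [2.1, 0.1], [0.2, -4.5], [-2.5, -0.9]]
tray [0.4993 0.3315 2.9592]
tray [0.4934 0.3433 2.9662]
packed [0.5325 0.3098 1.3142]
[[-1.8, -0.8], [-0.9, -0.4], [-0.1, -0.9], [-0.1, -0.6]]
packed [0.535  0.3051 1.277 ]
packed [0.5313 0.311  1.3181]
```

```bash
python3 - <<'E'
from h import *
for n,p,y in [("hov",(.508,-.320,.36),.372-np.pi/2),("pick",(.508,-.320,.204),.372-np.pi/2),("bd",(.51,.006,.216),-.051-np.pi/2),
 ("press",(.54,.006,.243),-.051),("press2",(.54,.006,.243),-.051-np.pi),("tray",(.46,.34,.21),-.176),("tray2",(.46,.34,.21),-.176-np.pi),("trayhov",(.48,.34,.35),-.176)]:
    q=arm.ik(p,quat(y)); print(n,None if q is None else np.round(q,2))
p=(.508,-.320,.36); t0=arm.read_state()["t"]
arm.move_to(p,quat(.372-np.pi/2)); s=arm.read_state(); print(s["t"]-t0,s["tool_pos"])
snap("wrist","w1.png")
E
```

```text
hov [ 0.51  0.61  0.01  1.71 -0.01  0.83 -0.67]
pick [ 0.5   0.83  0.03  1.8  -0.04  0.51 -0.64]
bd [-0.15  0.74  0.13  2.05 -0.25  0.36 -1.45]
press [ 0.08  0.72 -0.21  1.95  0.29  0.5  -0.39]
press2 [-0.39  0.78  0.51  1.97 -0.68  0.57 -2.6 ]
tray [-0.75  0.8   0.1   1.88 -0.16  0.47 -0.71]
tray2 [-0.08  1.06 -1.06  1.86  1.15  0.99  1.28]
trayhov [-0.29  0.67 -0.6   1.74  0.47  0.88 -1.27]
1.6583 [ 0.50715617 -0.32160021  0.36016996]
```

View pics/w1.png

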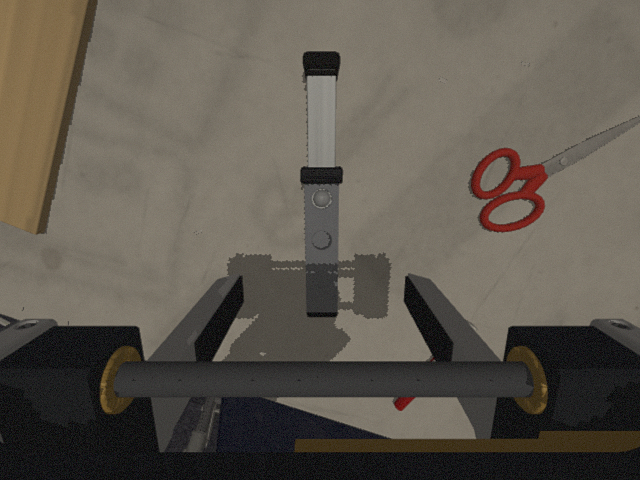

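The wrist view shows the leg nearly along the image's column axis: foot end at (321,53), button at (321,198), middle hole at (321,239), tail at about (322,316).

```bash
python3 - <<'E'
from h import *
m=np.load("pics/w1.png.npy",allow_pickle=True).item()
q,r=fit([(m,[(167.5,16,32),(167.5,-16,32),(3.5,0,31),(43.5,0,35),(58.5,-16,32),(58.5,16,32)],[(304,53),(339,53),(321,239),(321.5,199),(338,184),(305,184)])],[.5,-.33,.37])
print(q,r.tolist())
g=q[:2]+.022*np.array([np.cos(q[2]),np.sin(q[2])]); print(g)
st=arm.read_state()
y=q[2]-np.pi/2
arm.move_linear((g[0],g[1],.25),quat(y),v=.15); arm.move_linear((g[0],g[1],.204),v=.08)
print(arm.read_state()["tool_pos"])
arm.set_gripper(0.025,40)
s=arm.read_state(); print(s["t"],s["grip_width"],s["tool_pos"],s["contact_force"])
arm.move_linear((g[0],g[1],.33),v=.12)
s=arm.read_state(); print(s["t"],s["grip_width"],s["contact_force"],s["torque"])
snap("wrist","w2.png");snap("side","s2.png")
E
```

```text
[ 0.49691796 -0.32333421  0.36385623] [[-1.6, -2.0], [2.1, -1.8], [0.2, 3.0], [-0.2, 2.1], [0.9, 0.3], [-1.1, 0.2]]
[ 0.51747766 -0.31550483]
[ 0.51753223 -0.31556467  0.20382459]
4.4417 0.031776332132049494 [ 0.51747966 -0.31555832  0.20398708] [-0.23875543 -0.5348104  -0.54646911]
5.6417 0.031581223121681795 [ 0.46258638  0.29195788 -2.54335742] [-0.04732483  0.00637177  0.00527921]
```

View pics/w2.png

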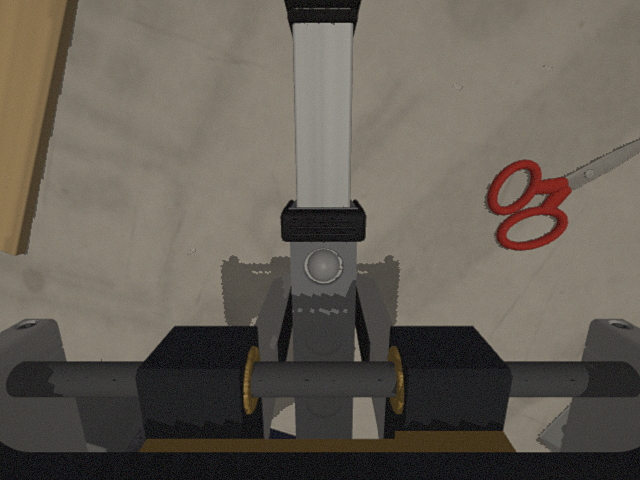

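View pics/s2.png

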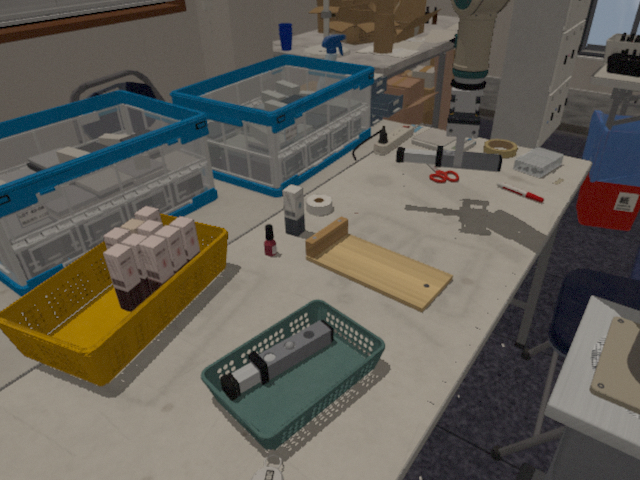

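```bash
cat >> h.py <<'E'
def ray(m,u,z):
    R=np.asarray(m["R"]);t=np.asarray(m["t"]);C=-R.T@t
    d=R.T@np.linalg.solve(np.asarray(m["intrinsics"]),[u[0],u[1],1]); return C+d*(z-C[2])/d[2]
E
python3 - <<'E'
from h import *
m=np.load("pics/w2.png.npy",allow_pickle=True).item()
s=arm.read_state(); c=s["tool_pos"]; z0=c[2]-.204; y=.36386
ax=np.array([np.cos(y),np.sin(y)])
for n,u,z,xl in [("btn",(323,266),z0+.037,43.5),("ledge",(323,241),z0+.032,58.5),("footrear",(323,22),z0+.032,153.5)]:
    p=ray(m,u,z); print(n,p, "grasp leg x=",xl-1000*(p[:2]-c[:2])@ax, "lat",1000*(p[:2]-c[:2])@np.array([-ax[1],ax[0]]))
b=np.array([.544,.005]);yb=-.051; ab=np.array([np.cos(yb),np.sin(yb)])
g=b+(.105-.1675+.022)*ab
t0=s["t"]; arm.move_to((g[0],g[1],.33),quat(yb-np.pi/2)); s=arm.read_state(); print(s["t"]-t0,s["tool_pos"])
snap("wrist","w3.png");snap("scene","a3.png");snap("side","s3.png")
E
```

```text
btn [ 0.54098723 -0.30544598  0.16205619] grasp leg x= 17.73885496681532 lat 0.7936079682775207
ledge [ 0.55093412 -0.30166161  0.15705619] grasp leg x= 22.09638135591497 lat 0.7902788937351612
footrear [ 0.63514277 -0.26971749  0.15705619] grasp leg x= 27.032464272899716 lat 0.6744894394357225
1.2250000000000005 [0.50397939 0.00588209 0.33007691]
```

View pics/w3.png

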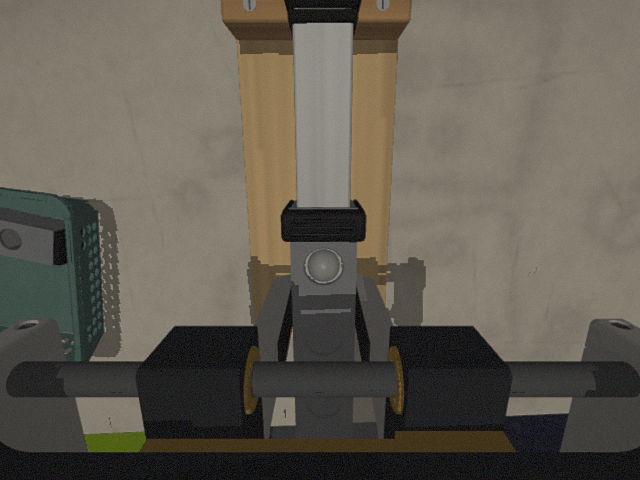

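View pics/s3.png

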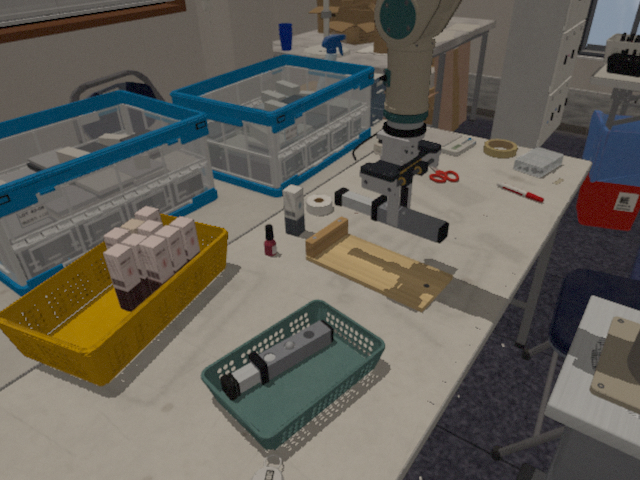

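The wrist view shows the fence's inner foot at row ~40 (columns 239 to 397), its top rim at row ~22 (222 to 410), and the board edges running down to (247,262) and (388,262).

```bash
python3 - <<'E'
from h import *
m=np.load("pics/w3.png.npy",allow_pickle=True).item()
q,r=fit([(m,[(123,65,12),(123,-65,12),(123,65,52),(123,-65,52)],[(239,40),(397,40),(223,23),(410,23)])],[.54,0,-.05]); print(q,r.tolist())
for u in [(239,45),(247,262),(397,45),(388,262)]:
    p=ray(m,u,.012); c,s=np.cos(q[2]),np.sin(q[2]); d=p[:2]-q[:2]; print(u,p,"board",c*d[0]+s*d[1],-s*d[0]+c*d[1])
E
```

```text
[ 0.54316498  0.00842019 -0.05297521] [[-3.1, 1.4], [2.3, 1.4], [-2.0, -0.7], [2.4, -0.7]]
(239, 45) [0.66677462 0.06468553 0.012     ] board 0.12045695852520343 0.06273159755138567
(247, 262) [0.48504519 0.07905123 0.012     ] board -0.06177819650299154 0.06745449060590786
(397, 45) [ 0.66008381 -0.06115567  0.012     ] board 0.12043888459627539 -0.06328735094409292
(388, 262) [ 0.47792113 -0.05360214  0.012     ] board -0.06186821180670752 -0.06539000684893143
```

```bash
python3 - <<'E'
from h import *
b=np.array([.543,.007]);yb=-.052; ab=np.array([np.cos(yb),np.sin(yb)])
g=b+(.107-.1675+.022)*ab; Q=quat(yb-np.pi/2)
arm.move_linear((g[0],g[1],.235),Q,v=.15)
f0=arm.read_state()["contact_force"]
for z in (.222,.219,.2175,.2165,.2155):
    arm.move_linear((g[0],g[1],z),v=.05); s=arm.read_state(); df=s["contact_force"]-f0
    print(z,s["tool_pos"][2],df)
    if df[2]>4: break
arm.pause(.3)
z=s["tool_pos"][2]; f0=arm.read_state()["contact_force"]
for k in range(1,13):
    p=g+.002*k*ab
    arm.move_linear((p[0],p[1],z),v=.05); s=arm.read_state(); df=s["contact_force"]-f0
    print(2*k,s["tool_pos"],df, s["t"])
    if df[:2]@ab<-6: break
snap("wrist","w4.png");snap("scene","a4.png");snap("side","s4.png")
E
```

```text
0.222 0.22185679031241448 [0.17093449 0.45580798 0.24212267]
0.219 0.21889724005527947 [-0.16515996  0.56968027  0.63009116]
0.2175 0.21745631802112875 [ 0.35305509  0.46094081 -0.47267183]
0.2165 0.21645515691854986 [ 0.00658826  0.55092526 -0.53189206]
0.2155 0.2159167176419493 [-0.41454646 -0.15861176  6.53605513]
2 [0.50696803 0.00887754 0.21593722] [ 1.32550972 -0.25549322 -5.38564457] 9.8583
4 [0.50828809 0.00880651 0.21593116] [-0.94714986  0.99436053 -1.82450731] 10.1083
6 [0.51044331 0.00868966 0.21595368] [-0.93078014  0.12949068 -1.65482619] 10.3583
8 [0.51247764 0.00859019 0.21592497] [-1.5854439   0.5254223  -0.99969019] 10.6083
10 [0.51452746 0.00847804 0.21593637] [-1.32716574 -0.3579828  -1.18380871] 10.8583
12 [0.51651341 0.00838199 0.21596041] [-1.31126438 -0.36572488 -1.02057032] 11.1083
14 [0.51849668 0.00828404 0.21593724] [-1.08738005 -0.81168183  0.17994058] 11.3583
16 [0.520321   0.00816421 0.2159574 ] [-1.62311937 -1.299654    0.39590768] 11.6083
18 [0.52143768 0.00810234 0.21593536] [-3.85925987 -0.10391722  3.05647054] 11.8583
20 [0.52303332 0.00804074 0.21593812] [-5.94731087 -0.3380828   3.17938085] 12.1083
22 [0.52382087 0.00796449 0.21588143] [-8.7845639   0.3161507   6.96102176] 12.3583
```

View pics/w4.png

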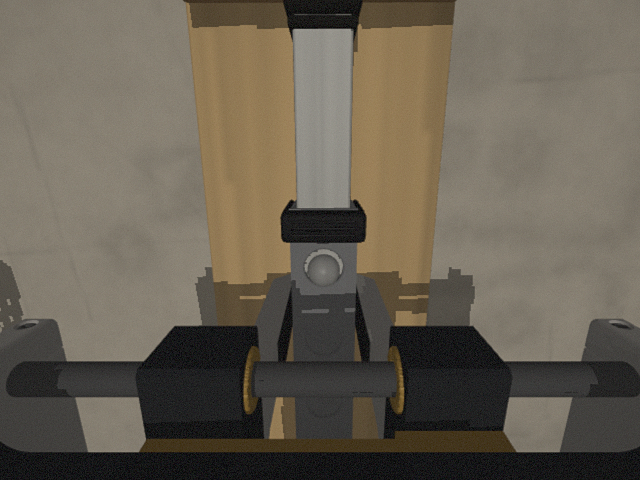

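View pics/s4.png

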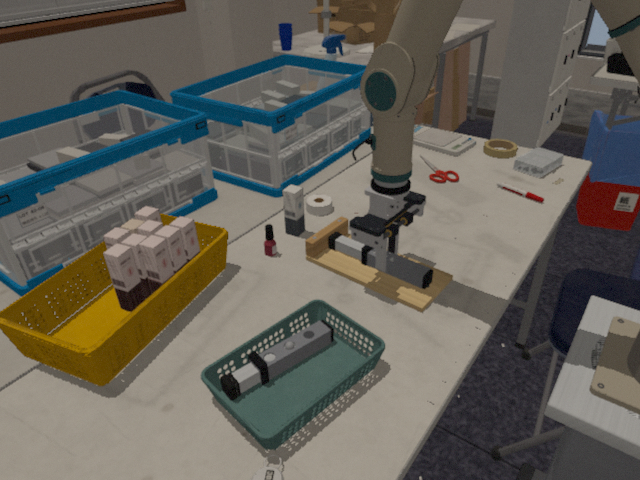

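```bash
python3 - <<'E'
from h import *
yb=-.052; ab=np.array([np.cos(yb),np.sin(yb)])
g=np.array([.5238,.0080])
arm.set_gripper(.06,20)
arm.move_linear((g[0],g[1],.30),v=.2)
p=g+.019*ab
arm.move_to((p[0],p[1],.30),quat(yb))
arm.set_gripper(0.0,20)
arm.move_linear((p[0],p[1],.262),v=.15)
s=arm.read_state(); print(s["t"],s["tool_pos"],s["grip_width"],s["contact_force"])
snap("wrist","w5.png");snap("side","s5.png");snap("scene","a5.png")
for n,b in (("side",(300,200,160,110)),("scene",(220,195,160,110))):
    im=cv2.imread(f"pics/{n[0] if n=='side' else 'a'}5.png"); x,y,w,h=b
    cv2.imwrite(f"pics/{n}5c.png",cv2.resize(im[y:y+h,x:x+w],None,fx=5,fy=5,interpolation=cv2.INTER_CUBIC))
E
```

```text
16.15 [0.54265488 0.00710614 0.26173617] 0.000374226984476987 [0.03077455 0.2130644  0.34128884]
```

View pics/w5.png

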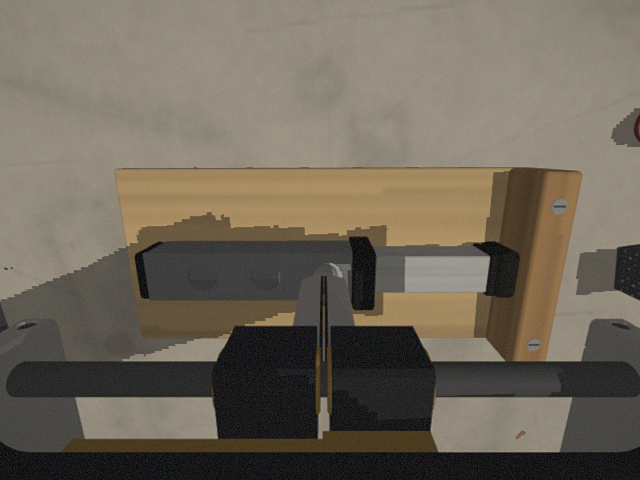

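View pics/side5c.png

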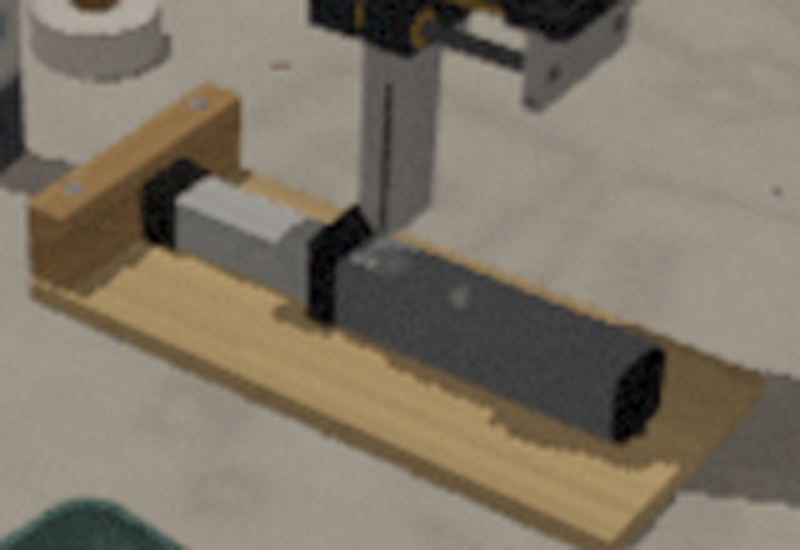

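View pics/scene5c.png

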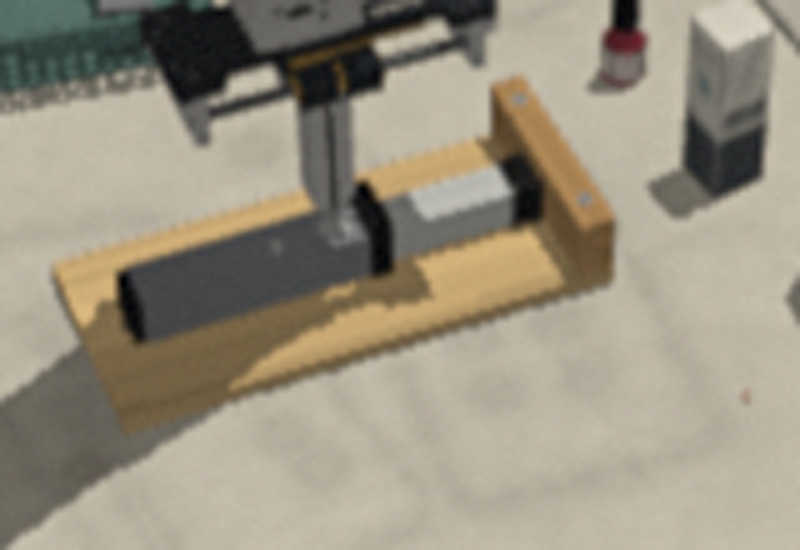

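The closed fingertips sit over the button: button at (328,268) and ledge edge at column 352, against the finger centreline at column 323. That leaves about 3 mm to the ledge. Next I press.

```bash
python3 - <<'E'
from h import *
yb=-.052; ab=np.array([np.cos(yb),np.sin(yb)])
p=np.array([.5238,.0080])+.019*ab
f0=arm.read_state()["contact_force"]
for z in (.250,.247,.245,.2435,.2425,.2415,.2405,.2395):
    arm.move_linear((p[0],p[1],z),v=.05); s=arm.read_state(); df=s["contact_force"]-f0
    print(z,s["tool_pos"],np.round(df,1),s["t"])
    if df[2]>12: break
snap("side","s6.png");snap("scene","a6.png")
im=cv2.imread("pics/s6.png")[200:310,300:460];cv2.imwrite("pics/s6c.png",cv2.resize(im,None,fx=5,fy=5,interpolation=cv2.INTER_CUBIC))
E
```

```text
0.25 [0.5426749  0.00700225 0.24972973] [-0.3  0.4  0.4] 16.6917
0.247 [0.54292959 0.00705773 0.24718155] [-1.5  1.1  3.5] 16.9417
0.245 [0.54293066 0.00703316 0.24513529] [-0.9  0.7  4.5] 17.1917
0.2435 [0.54293877 0.0070284  0.24357636] [0.2 1.5 4.1] 17.4417
0.2425 [0.54291699 0.00704936 0.24255884] [-0.1  1.   5.8] 17.6917
0.2415 [0.54292834 0.00705343 0.24161477] [-0.8  1.1  5.2] 17.9417
0.2405 [0.54291759 0.00704744 0.24058573] [0.7 1.2 4.8] 18.1917
0.2395 [0.54292238 0.00706161 0.23965753] [0.2 1.  5.3] 18.4417
```

View pics/s6c.png

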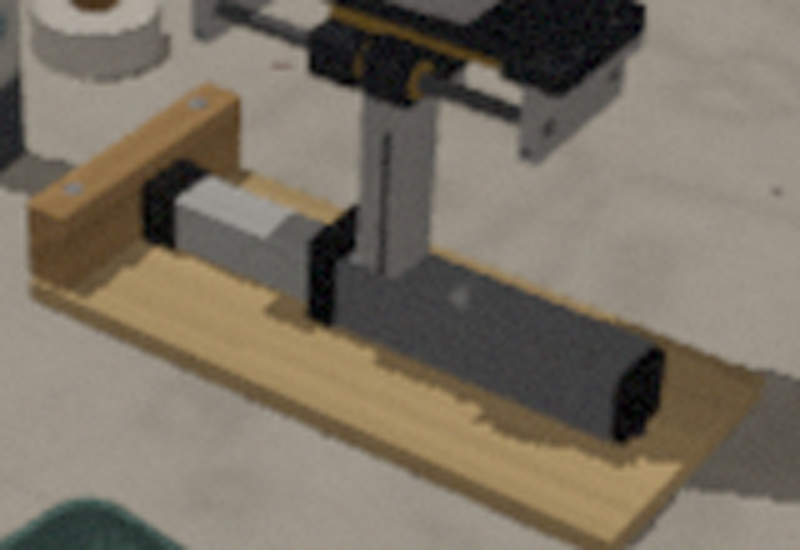

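```bash
python3 - <<'E'
from h import *
yb=-.052; ab=np.array([np.cos(yb),np.sin(yb)])
p0=np.array([.5238,.0080])+.019*ab
f0=arm.read_state()["contact_force"]; 
for k in range(1,10):
    p=p0+.002*k*ab
    arm.move_linear((p[0],p[1],.2400),v=.04); s=arm.read_state(); df=s["contact_force"]-f0
    a=(s["tool_pos"][:2]-p0)@ab
    print(2*k,round(a*1000,1),round(s["tool_pos"][2],4),"ax %.1f z %.1f"%(df[:2]@ab,df[2]),s["t"])
    if df[:2]@ab<-16: break
snap("side","s7.png");snap("wrist","w7.png")
im=cv2.imread("pics/s7.png")[200:310,300:460];cv2.imwrite("pics/s7c.png",cv2.resize(im,None,fx=5,fy=5,interpolation=cv2.INTER_CUBIC))
E
```

```text
2 1.3 0.2399 ax -1.2 z 0.2 18.7917
4 3.0 0.2397 ax -2.2 z -0.7 19.0417
6 5.3 0.2398 ax -1.2 z -0.3 19.2917
8 6.5 0.2398 ax -4.4 z 0.8 19.5417
10 8.4 0.2397 ax -4.0 z 1.3 19.7917
12 10.1 0.2397 ax -5.1 z 2.2 20.0417
14 11.0 0.2394 ax -7.8 z 3.0 20.2917
16 12.2 0.2393 ax -9.0 z 4.4 20.5417
18 14.6 0.2392 ax -7.5 z 2.5 20.7917
```

View pics/s7c.png

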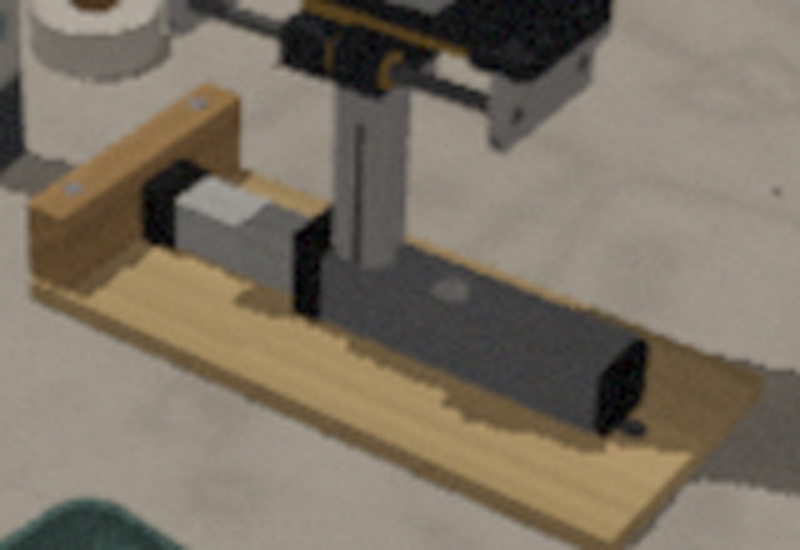

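View pics/w7.png

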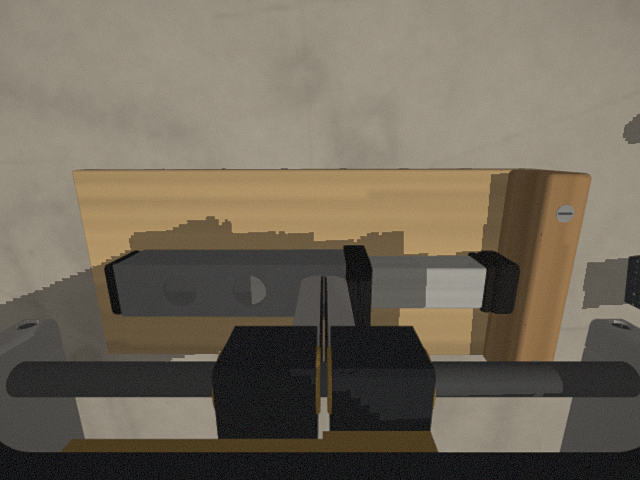

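The tube is sliding: the exposed inner tube is shorter and the foot is at the fence. I'll keep pushing.

```bash
python3 - <<'E'
from h import *
yb=-.052; ab=np.array([np.cos(yb),np.sin(yb)])
p0=np.array([.5238,.0080])+.019*ab
f0=np.array([0.2,1.,5.3])*0+np.array([.03,.2,.34])
for k in list(range(10,31)):
    p=p0+.002*k*ab
    arm.move_linear((p[0],p[1],.2405),v=.03); s=arm.read_state(); df=s["contact_force"]-f0
    a=(s["tool_pos"][:2]-p0)@ab
    print(2*k,round(a*1000,1),round(s["tool_pos"][2],4),"ax %.1f z %.1f"%(df[:2]@ab,df[2]),s["t"])
    if df[:2]@ab<-20: break
snap("side","s8.png");snap("wrist","w8.png")
im=cv2.imread("pics/s8.png")[200:310,300:460];cv2.imwrite("pics/s8c.png",cv2.resize(im,None,fx=5,fy=5,interpolation=cv2.INTER_CUBIC))
E
```

```text
20 18.3 0.2394 ax -3.6 z -1.3 21.1417
22 21.6 0.2399 ax -4.5 z -3.0 21.3917
24 24.3 0.2404 ax -3.7 z -3.8 21.6417
26 26.5 0.2406 ax -2.4 z -3.2 21.8917
28 28.4 0.2406 ax -3.0 z -2.7 22.1417
30 30.4 0.2406 ax -3.2 z -3.6 22.3917
32 32.4 0.2406 ax -2.0 z -2.4 22.6417
34 35.2 0.241 ax -0.2 z -1.2 22.8917
36 36.8 0.2409 ax 0.5 z -0.2 23.1417
38 38.5 0.2407 ax 1.1 z 0.8 23.3917
40 39.8 0.2405 ax -1.8 z 1.7 23.6417
42 41.7 0.2404 ax -2.4 z 1.8 23.8917
44 43.5 0.2403 ax -5.0 z 4.1 24.1417
46 45.4 0.2403 ax -5.1 z 3.1 24.3917
48 46.1 0.2403 ax -8.8 z 8.8 24.6417
50 46.9 0.2403 ax -12.4 z 12.3 24.8917
52 47.7 0.2403 ax -16.2 z 15.9 25.1417
54 48.5 0.2402 ax -18.7 z 19.1 25.3917
56 49.2 0.2402 ax -23.7 z 23.0 25.6417
```

View pics/s8c.png

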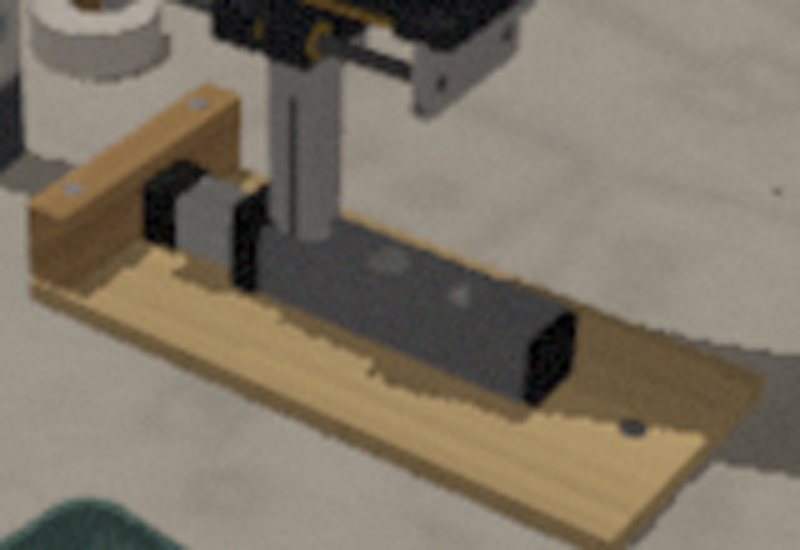

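View pics/w8.png

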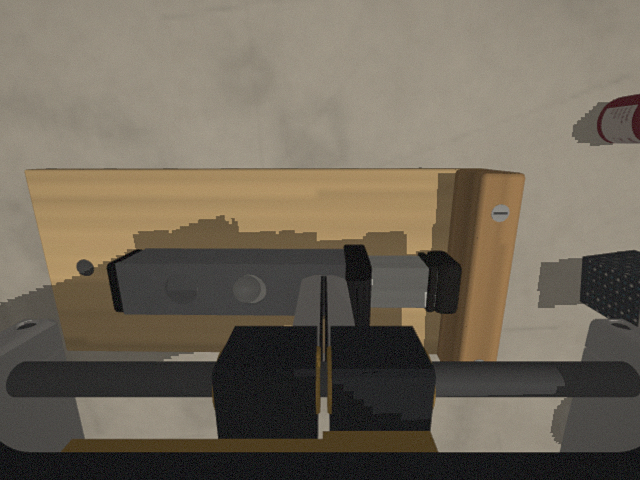

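Force rises at about 45 mm of travel and the dome shows in the middle hole at (248,289), so it looks locked. I'll back off, then check from above.

```bash
python3 - <<'E'
from h import *
yb=-.052; ab=np.array([np.cos(yb),np.sin(yb)])
p0=np.array([.5238,.0080])+.019*ab
p=p0+.0435*ab
arm.move_linear((p[0],p[1],.2425),v=.06); arm.move_linear((p[0],p[1],.31),v=.2)
g=np.array([.5238,.0080])+.040*ab
arm.set_gripper(.07,40)
arm.move_to((g[0]-.03*ab[0],g[1]-.03*ab[1],.33),quat(yb-np.pi/2))
s=arm.read_state(); print(s["t"],s["tool_pos"],s["contact_force"])
snap("wrist","w9.png");snap("side","s9.png")
im=cv2.imread("pics/s9.png")[200:310,300:460];cv2.imwrite("pics/s9c.png",cv2.resize(im,None,fx=5,fy=5,interpolation=cv2.INTER_CUBIC))
E
```

```text
28.8417 [0.53391902 0.00765174 0.32996887] [ 0.694057   -0.12079038 -0.65857177]
```

View pics/s9c.png

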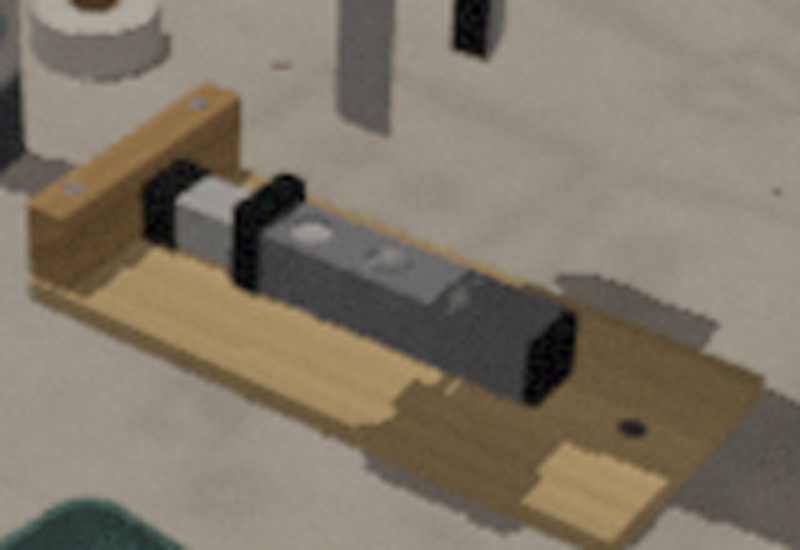

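View pics/w9.png

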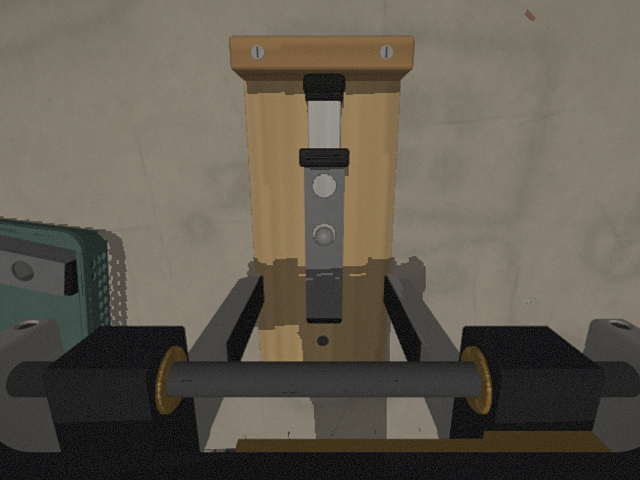

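The button now stands in the middle hole (324,235), and the front hole is clear (324,186). Next I grasp it and move over the tray for a look.

```bash
python3 - <<'E'
from h import *
yb=-.052; ab=np.array([np.cos(yb),np.sin(yb)]); n=np.array([-ab[1],ab[0]])
m=np.load("pics/w9.png.npy",allow_pickle=True).item()
g=np.array([.5238,.0080])+.040*ab
for nm,u,z,xl in (("ledge",(324,166),.044,58.5),("h",(324,186),.044,43.5),("b",(324,236),.047,3.5),("foot",(324,76),.044,127.5)):
    P=ray(m,u,z); print(nm,"grasp x",xl-1000*(P[:2]-g)@ab,1000*(P[:2]-g)@n)
arm.move_linear((g[0],g[1],.25),v=.2); arm.move_linear((g[0],g[1],.2155),v=.08)
arm.set_gripper(.025,40)
s=arm.read_state(); print(s["t"],s["grip_width"],s["tool_pos"],s["contact_force"])
arm.move_linear((g[0],g[1],.32),v=.15)
# over the tray, camera looks along leg +x (tool frame) ; hover a bit short
tr=np.array([.4953,.3412]); yt=2.966-2*np.pi; tx=np.array([np.cos(yt),np.sin(yt)]); ty=np.array([-tx[1],tx[0]])
h=tr+.030*tx
yl=np.arctan2(-ty[1],-ty[0]); print("leg yaw",yl)
arm.move_to((h[0],h[1],.36),quat(yl-np.pi/2))
s=arm.read_state(); print(s["t"],s["tool_pos"],np.round(s["joint_positions"],2))
snap("wrist","w10.png");snap("scene","a10.png");snap("side","s10.png")
E
```

```text
ledge grasp x 22.009497529048332 0.13993853442231513
h grasp x 22.40824651444314 0.12201562744489579
b grasp x 22.36039503617167 0.08115817108572858
foot grasp x 27.2402089725054 0.21416086429464432
30.775 0.03165726299614379 [0.5637834  0.00590341 0.21562221] [ 0.6177415  -0.14751893  1.503887  ]
leg yaw 1.3952036732051039
32.9667 [0.46688148 0.34458093 0.35949221] [-0.52  0.59 -0.26  1.76  0.2   0.82 -1.05]
```

View pics/w10.png

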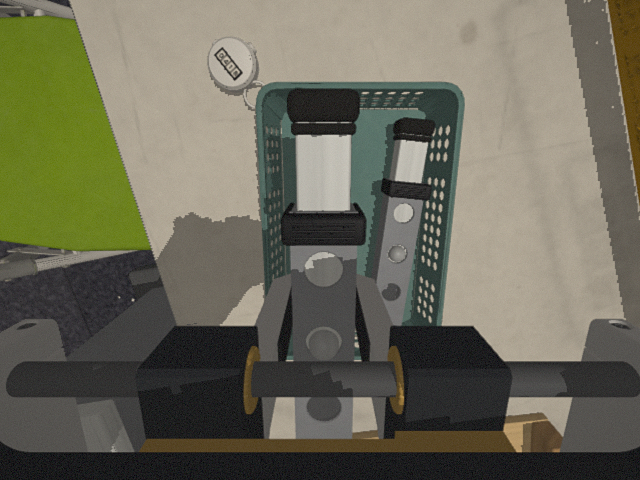

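View pics/s10.png

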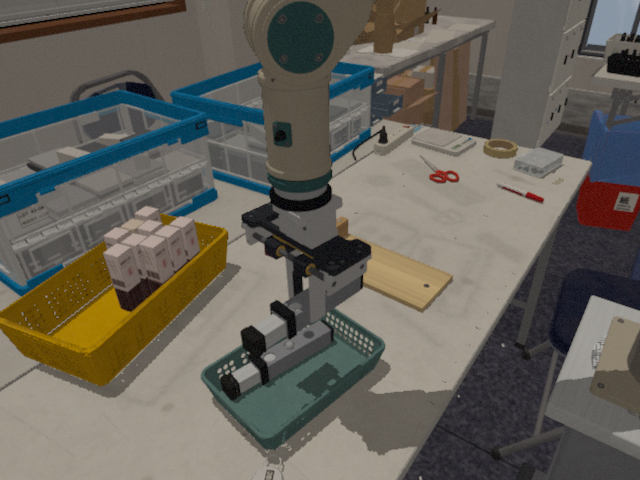

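View pics/a10.png

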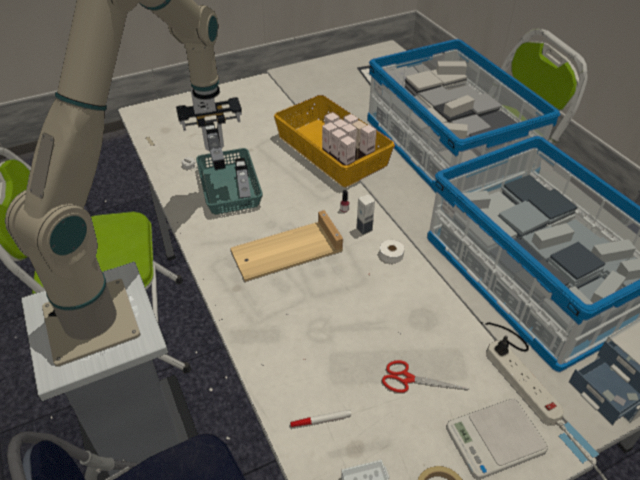

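```bash
python3 - <<'E'
from h import *
m=np.load("pics/w10.png.npy",allow_pickle=True).item()
q,r=fit([(m,[(43.5,0,32),(3.5,0,36),(-36.5,0,32)],[(403,213),(397,254),(391,292)])],[.53,.31,1.31],.002); print("packed",q,r.tolist())
tr=np.array([.4953,.3412]); yt=2.966; tx=np.array([np.cos(yt),np.sin(yt)]); ty=np.array([-tx[1],tx[0]])
for nm,u in (("far",(300,83)),("far",(420,83)),("L",(257,110)),("L",(264,270)),("R",(465,110)),("R",(443,310))):
    P=ray(m,u,.052)[:2]; print(nm,P,"tray",(P-tr)@tx,(P-tr)@ty)
d=q[:2]-tr; print("packed in tray",d@tx,d@ty, q[2]-yt+np.pi/2)
E
```

```text
packed [0.53207175 0.31141295 1.30454351] [[-0.2, -0.6], [0.5, 0.8], [-0.3, -0.1]]
far [0.47199838 0.47479527] tray 0.04628130024473331 -0.12747039525180986
far [0.56518969 0.45782123] tray -0.04844224774473652 -0.12703711437551019
L [0.43400561 0.46148548] tray 0.08136475447955209 -0.10772825304249943
L [0.40862237 0.32712741] tray 0.08288644393377426 0.028998058243277725
R [0.59880711 0.43145842] tray -0.08614810417629133 -0.10695236955590837
R [0.56635526 0.25742521] tray -0.08459741520104731 0.07007384002098295
packed in tray -0.04140987150755013 0.02290529463132233 -0.09066016511636144
```

```bash
python3 - <<'E'
from h import *
tr=np.array([.4953,.3412]); yt=2.966; tx=np.array([np.cos(yt),np.sin(yt)]); ty=np.array([-tx[1],tx[0]])
h=tr+.0285*tx+.001*ty; yl=np.arctan2(-ty[1],-ty[0])
arm.move_linear((h[0],h[1],.28),quat(yl-np.pi/2),v=.12)
arm.move_linear((h[0],h[1],.225),v=.06)
f0=arm.read_state()["contact_force"]; ok=True
for z in (.215,.210,.2075,.2063,.2053,.2043):
    arm.move_linear((h[0],h[1],z),v=.04); s=arm.read_state(); df=s["contact_force"]-f0
    print(z,s["tool_pos"],np.round(df,1),s["t"])
    if df[2]>4: break
snap("side","s11.png");snap("wrist","w11.png")
im=cv2.imread("pics/s11.png")[290:445,200:390];cv2.imwrite("pics/s11c.png",cv2.resize(im,None,fx=4,fy=4,interpolation=cv2.INTER_CUBIC))
E
```

```text
0.215 [0.46694889 0.34510901 0.21467427] [0.  1.3 0.7] 35.4
0.21 [0.46695904 0.34508947 0.20969052] [1.2 1.  0.1] 35.675
0.2075 [0.46702264 0.34515337 0.20737297] [ 0.5  1.2 -0. ] 35.925
0.2063 [0.46706337 0.34516591 0.20627917] [ 0.4  1.1 -0.4] 36.175
0.2053 [0.46705705 0.34524166 0.20612766] [-0.7 -0.2  8.1] 36.425
```

View pics/s11c.png

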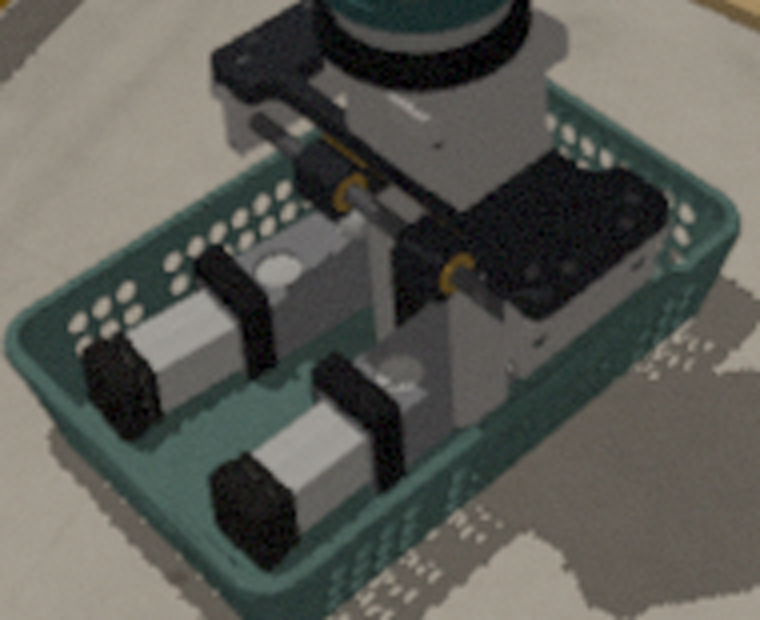

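View pics/w11.png

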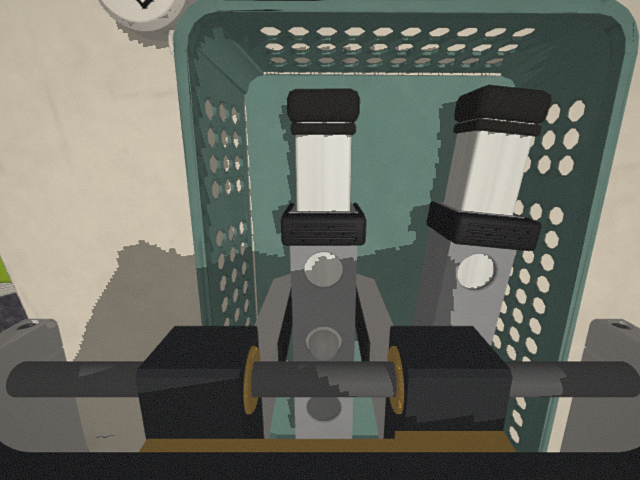

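The leg is on the floor beside the packed leg, with its foot at row 90 clear of the floor edge at row ~75. I'll release it.

```bash
python3 - <<'E'
from h import *
s=arm.read_state(); p=s["tool_pos"]
arm.set_gripper(.046,20); arm.pause(.1)
arm.move_linear((p[0],p[1],.27),v=.08); arm.move_linear((p[0]-.02,p[1]-.09,.38),v=.25)
s=arm.read_state(); print(s["t"],s["grip_width"],s["contact_force"])
snap("side","s12.png");snap("wrist","w12.png");snap("scene","a12.png")
im=cv2.imread("pics/s12.png")[290:445,200:390];cv2.imwrite("pics/s12c.png",cv2.resize(im,None,fx=4,fy=4,interpolation=cv2.INTER_CUBIC))
E
```

```text
38.7667 0.04625453716047492 [0.21222177 0.37507685 0.78943803]
```

View pics/s12c.png

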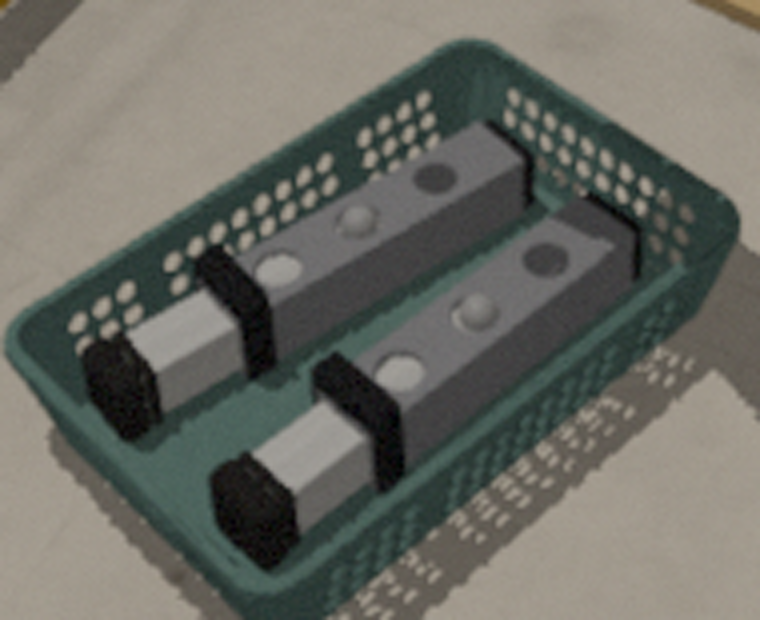

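View pics/w12.png

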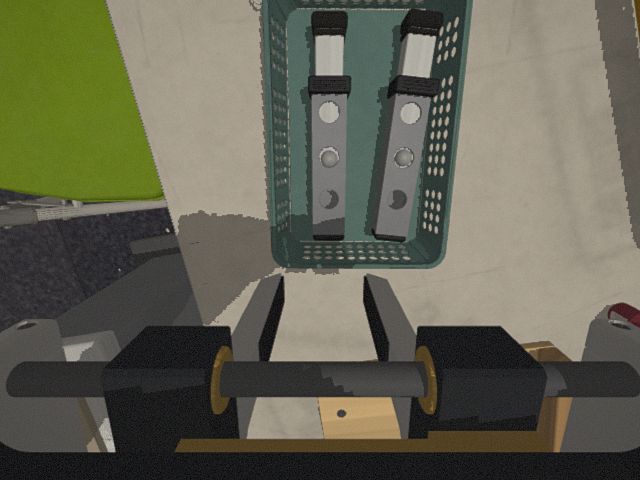

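View pics/a12.png

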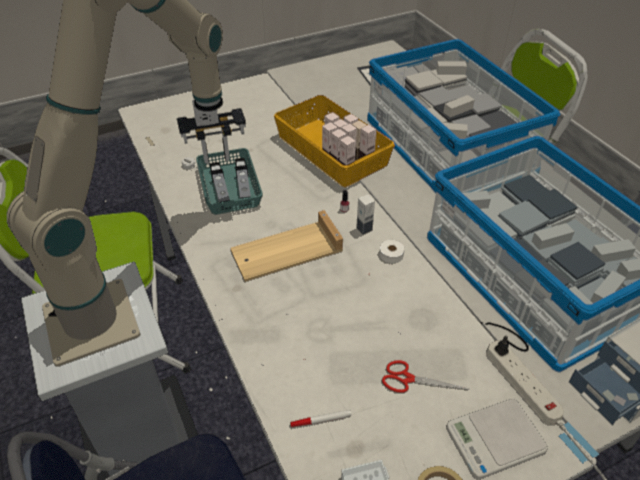

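Both legs lie flat and level side by side in the tray, each with its button out of the middle hole (side crop (475,310) and (357,220)). The bottle, carton and label roll are where they were at the start.

```bash
python3 -c "
from cell import arm
arm.pause(.3); arm.close_job(); print(arm.read_state()['t'])"
```

```text
the job is handed in; nothing more can be done
the job is handed in; nothing more can be done
```

The leg is set one hole shorter and packed in the tray beside the other leg. I handed the job in at about 39 s of the 67 s allowed; no verdict was reported.

**What I did:** I laid the leg on the stop board with its foot against the fence. The closed fingertips pressed the button in and pushed the outer tube forward until it locked hard (about 24 N at the end). I then gripped it again and lowered it onto the tray floor.

**Last checks:**
- **Button:** the side and wrist views show it standing out of the middle hole, the same as on the packed leg.
- **Legs and tray:** both legs lie flat on the tray floor, and the tray is upright.
- **Bystanders:** the bottle, carton and label roll look unmoved.
- **Robot:** the gripper is clear, with under 1 N on the tool.

**What disagreed:**
- **Wrist camera:** it reads points far from the gripper, such as the foot, about 5 mm too close. I used the nearer features (ledge and holes) instead.
- **Board and tray positions:** my estimates from the different cameras differed, by up to about 1 cm between the scene and side cameras. I refined the board with a wrist view and the touch on the fence, and cross-checked the tray with a wrist view before lowering the leg.
- **Pressing the button:** the tool went about 3 mm lower than I expected for the tube's top face, so the fingertips probably dipped into the hole. The push still worked normally.

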